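Lock the file rack with its comb

ROBOT

A 7-joint arm with a two-finger parallel gripper is mounted at the origin on the work surface. World frame = base frame: x ahead of the robot, y to its left, z up, the work surface at z = 0. Lengths are in m, angles in rad, forces in N, time in s.
With the tool pointing down it reaches from about 0.425 to 1.025 m from the base axis. Payload 9.4 kg.
Tool frame: the origin (TCP) lies on the centre line of the jaws, within the pads' length; the fingertips stand tip_reach ahead of it and the grasp point (between the pads) lies 3 mm ahead of it (tip_reach is the distance from the TCP to the fingertips, in m); z points along the fingers, y is the line along which they close (so a half turn about z gives the same grasp; the last joint's range is limited). The gripper opens to 93 mm and grips with 3 to 60 N. Pads are 15 mm wide; open, the fingers measure 128 mm over their backs; the gripper's body (75 mm by 188 mm) begins 65 mm behind the grasp point.
Start: joints at [1.171, 0.599, -0.003, 1.599, 0.002, 0.943, -0.08], TCP at [0.23, -0.688, 0.241] pointing down, gripper open.
Joint ranges: [-2.57, 2.57], [-0.35, 1.97], [-1.29, 1.29], [0.11, 2.56], [-1.05, 4.19], [0.11, 1.86], [-2.63, 2.63]. Speed limits (rad/s): [2.22, 2.22, 3.01, 3.01, 3.14, 3.14, 3.14].

INTERFACE

Orientations are given as a rotation vector (axis times angle).
In Python, from station import get_obs, capture, get_calibration, hand_in, tip_reach gives the robot as it stands.
- The arm moves only by the shell command python3 -m creep 'ROWS' [FORCE]. ROWS is JSON, one flat list of numbers, 7 for each row, row after row: the shift along the tool's x, y, z in units of 0.15 m (1.0 is 0.15 m), then the turn, a rotation vector about the tool's x, y, z in units of 360 degrees (1.0 is 360 degrees), then the opening, from -1 (shut) to 1 (fully open). A call has 1 to 8 rows; each row is the pose to reach, as a shift and turn from the pose commanded when the call began, along the tool's axes at that moment, turning the shorter way round; what a row does not reach only later rows make up. A row lasts 1/8 s, in which the tool goes at most 62.5 mm and 10.7 degrees, less where a joint would pass 70% of its speed; a pose out of reach is approached as far as the arm can. A call with a number of a shift or a turn outside -1 to 1 is refused whole. A call with a gripper value outside its range is refused whole. The fingers move at their own pace and stop on an object; FORCE is the grip in N (left out, the last holds). Time passes only in rows, so rows that repeat a pose let the fingers close. It gives the time, the measured TCP pose, the force, the opening and the grip force at its end, in the units of the state.
- get_obs(): the state, without advancing time (a new reading comes with each control period).
- capture(name): name is "scene" or "top" or "wrist"; returns the picture (384x512x3 uint8, red, green, blue); there is no depth.
- get_calibration(name): a dict with "vertical_fov" (degrees; the focal length in pixels is half the picture's height over the tangent of half this angle, whatever the lens; pixels are square), "cx", "cy" (the principal point, pixels), "distortion" ([k1, k2, p1, p2, k3] as OpenCV has them; the pictures are not rectified), "world_to_cam" (4x4, takes a point from world to camera coordinates). Camera axes: x right, y up, looking along -z (the intrinsics and any distortion apply to the point x, -y, -z); pixel columns grow to the right and rows downward; lengths in m; the calibration is good to about 2 mm. A picture is of the moment at which its call begins: read the wrist's pose just before it. get_calibration takes no time and is no camera call; for the wrist camera it gives the pose at the moment of the call.
- hand_in(): hands the job in; it is judged then, once.
The state is a dict: "time": time; "joint_pos": joint angles; "qd": joint speeds; "joint_torque": joint torques, N m; "ee_pos": TCP position; "tcp_rot": TCP orientation; "contact_force": force on the tool from outside, world axes, zero at the start; "torque": the same for the moment, N m; "width": opening from 0.0 (shut) to 1.0 (fully open); "grasp_force": force on a finger pad.
Only numpy, scipy, OpenCV 4.12 (cv2) and the standard library are available. Lean on these libraries where they do the work, as an engineer would, in place of code of your own. Each camera call takes 0.05 s, during which the arm holds its last target. There are 200 camera calls.

TASK

Close up the needle-file rack: lower the loose comb onto it so that its fins slide between the rack's fins, fully down, ends flush with the rack's fins and its lug towards the clamp screw. Then take the box key from its block, set it square and all the way down on the screw's square head, and only with the key turn the screw clockwise until its dog lies across the lug. Leave the key standing on the screw, and leave the jar, hammer and punch where they are.

Things in the scene. Friction and masses are not known exactly. Their poses are not given: they have to be found in the camera images.
- rack: File rack fixed to the bench: wooden plate 84 (x) x 150 (y) x 10 mm, six upright aluminium fins along x, 44 long, 3.5 thick, tops 40 mm above the bench, 12 mm pitch (y -30 to +30): 8.5 mm gaps, a needle file at the bottom of each (below 19 mm; handles stick out to x = +93 mm). Origin: underside, below the middle of the fins. The clamp screw stands at y = +66 mm.
- rack_seat (a point): Point 18 mm above the bench at the middle of the rack's fins, where the comb's origin lies when the comb is fully home; same axes as the rack. Home the comb has the rack's yaw (not turned half round), with 2.5 mm play either side of each fin, and its back plate rests on the tops of the rack's fins.
- comb: Loose comb, about 0.15 kg, standing on its fins: five fins along x, 44 long, 3.5 thick, 22 mm deep, 12 mm pitch (y -24 to +24), under a back plate 44 (x) x 64 (y) x 6 mm with a lug 24 mm wide out to y = +54. On top a wooden grip ridge 14 thick (x), 46 long (y), from 28 to 56 mm above the origin. Origin: centre of the fins' lower edges, z up.
- comb_lug (a point): Middle of the top of the comb's lug, 43 mm along +y and 28 mm up from the comb's origin. The lug is 6 mm thick.
- clamp (a joint): Angle of the clamp screw, rad; grows clockwise seen from above. At 0 (starts 0 to 0.2) its dog points roughly along the rack's +x, clear of the comb's way down; at 1.22 it lies squarely across the lug (rack's -y); stop at 1.25. Held by friction only (0.08 N m, no spring): stays where left. The screw does not move up or down.
- dog_tip (a point): Tip of the dog, 35 mm from the screw's axis, on its top, 54 mm above the bench. The dog is a flat steel finger 11 mm wide and 6 mm thick, passing 2 mm over the lug of a comb that is home; it turns with the screw.
- screw_head (a point): Centre of the top of the screw's square steel head, 68 mm above the bench; it turns with the screw, and its x and y axes are normal to the head's flats (parallel to the rack's axes at joint 0). Head 18 mm across flats and 14 mm high above the dog, of which the top 4 mm is a round cone tapering to 12 mm.
- key: Loose steel box key, about 0.2 kg, upright: foot 30 x 30 x 18 mm with a square socket 22 wide, 12 mm deep from below, sides along its x and y; stem 10 mm thick; flat wing 38 long (x), 14 thick (y), 50 to 78 mm above the origin (centre of underside, z up). Fits the head in any quarter turn, 2 mm play each side, 0.26 rad in turning. Fully down its origin is 12 mm below screw_head.
- key_block: Wooden block fixed to the bench, 80 x 80 x 18 mm high, with a square well 40 mm wide and 8 mm deep in which the key stands at the start. Origin: centre of its underside.
- jar: Bystander: closed glass jar, 60 mm wide, 85 mm high. Origin: centre of its underside.
- hammer: Bystander: small hammer lying on the bench, 220 mm long along its x.
- punch: Bystander: stepped steel punch, 38 mm wide, 40 mm high. Origin: centre of its underside.
Not all that is in view belongs to the job. What is shaped like the comb but blue or green is not meant.

How it is judged:
By the outcome, as a careful person would: the job done as asked, in the order asked, and still so for the second after the job is handed in, with the robot touching nothing.
It also fails if it takes over 58 s, if anything falls off the work surface, if the arm or the gripper's body presses on something with over 40 N, if the wrist force passes 120 N, or if a joint passes its speed limit or range.

## Working session

There is one attempt and no reset: what is moved stays moved. The work goes in short steps, Python scripts to look and compute and a shell command to move; the robot and the scene stay as the last step left them, time stands still between calls to the robot, and variables do not carry over. Pictures are saved under pics/ and viewed, at most 10 in all, crops included, and the job is handed in when it is done.

```bash
ls; mkdir -p pics; python3 - <<'E'
from station import *
import cv2,json
o=get_obs();print({k:o[k] for k in('time','ee_pos','tcp_rot','width')}); print(tip_reach if not callable(tip_reach) else tip_reach())
for n in("scene","top"):
    im=capture(n);cv2.imwrite(f"pics/{n}0.png",im[:,:,::-1]);print(n,get_calibration(n))
E
```

```text
pics
{'time': 0.0, 'ee_pos': array([ 0.22981807, -0.68712351,  0.23976053]), 'tcp_rot': array([-3.09925532e+00, -5.04715944e-01,  6.26365034e-04]), 'width': 1.000961556631279}
0.022
scene {'vertical_fov': 44.74858406706114, 'cx': 259.553566718078, 'cy': 191.80388876837597, 'distortion': array([-0.14099723,  0.        ,  0.        ,  0.        ,  0.        ]), 'world_to_cam': array([[-0.68193092,  0.73119726, -0.01791043,  0.37557904],
       [-0.50677472, -0.45468909,  0.73241875,  0.22226117],
       [ 0.5273989 ,  0.50853555,  0.68061883, -1.42621122],
       [ 0.        ,  0.        ,  0.        ,  1.        ]])}
top {'vertical_fov': 44.83459074039154, 'cx': 263.1057581552702, 'cy': 197.64245332576087, 'distortion': array([0.02629755, 0.        , 0.        , 0.        , 0.        ]), 'world_to_cam': array([[ 0.01324911, -0.99979124, -0.01555458, -0.00301655],
       [ 0.99865133,  0.01244984,  0.05040354, -0.54691728],
       [-0.05019936, -0.01620141,  0.9986078 , -1.12800356],
       [ 0.        ,  0.        ,  0.        ,  1.        ]])}
```

View pics/top0.png

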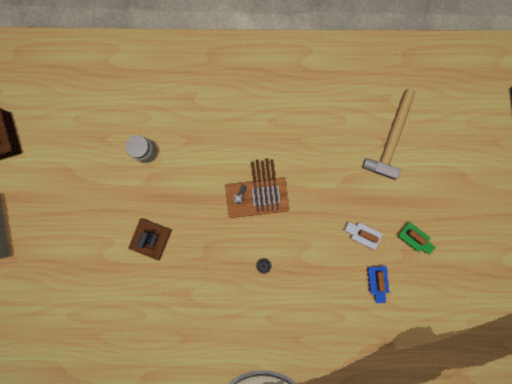

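View pics/scene0.png

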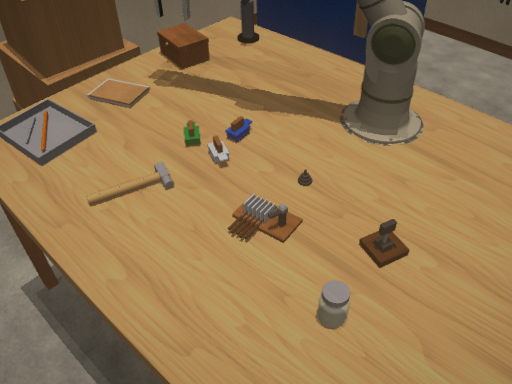

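The top view shows the comb candidates at (365,236) silver with a brown grip, (417,238) green and (379,283) blue. I choose the silver one because it is uncoloured aluminium. The rack is at (257,197) with its handles pointing up in the image (+x), its screw at (239,196). The key is in its block at (149,239), the jar at (140,148), the punch at (264,265) and the hammer at (390,135).

```bash
cat > h.py <<'E'
import numpy as np, cv2
from station import *
from scipy.spatial.transform import Rotation as R
def K(c):
    f=192/np.tan(np.radians(c['vertical_fov']/2)); return np.array([[f,0,c['cx']],[0,f,c['cy']],[0,0,1.]])
def ray(c,p):
    u=cv2.undistortPoints(np.array([[p]],float),K(c),np.array(c['distortion']))[0,0]
    W=c['world_to_cam']; d=W[:3,:3].T@np.array([u[0],-u[1],-1]); return -W[:3,:3].T@W[:3,3], d/np.linalg.norm(d)
def onz(c,p,z):
    o,d=ray(c,p); return o+d*(z-o[2])/d[2]
def tri(*cp):
    A=np.zeros((3,3));b=np.zeros(3);L=[ray(*x) for x in cp]
    for o,d in L:
        M=np.eye(3)-np.outer(d,d);A+=M;b+=M@o
    P=np.linalg.solve(A,b); return P,max(np.linalg.norm((np.eye(3)-np.outer(d,d))@(P-o)) for o,d in L)
def proj(c,P):
    W=c['world_to_cam'];q=W[:3,:3]@np.asarray(P,float)+W[:3,3]
    return cv2.projectPoints(np.array([[q[0],-q[1],-q[2]]]),np.zeros(3),np.zeros(3),K(c),np.array(c['distortion']))[0].ravel()
def snap(name,f):
    c=get_calibration(name);im=capture(name);cv2.imwrite(f"pics/{f}.png",im[:,:,::-1]);np.save(f"pics/{f}.npy",c,allow_pickle=True);return c,im
def load(f): return np.load(f"pics/{f}.npy",allow_pickle=True).item(),cv2.imread(f"pics/{f}.png")
def down(psi): # tool z down, tool y axis at world angle psi
    y=np.array([np.cos(psi),np.sin(psi),0]);z=np.array([0,0,-1.]);return R.from_matrix(np.column_stack([np.cross(y,z),y,z]))
def rel(pos,psi,pos0=None,rot0=None):
    o=get_obs();p0=o['ee_pos'] if pos0 is None else pos0;r0=R.from_rotvec(o['tcp_rot'] if rot0 is None else rot0)
    best=min((( r0.inv()*down(psi+k*np.pi)).as_rotvec() for k in(0,1)),key=np.linalg.norm)
    return np.round(r0.inv().apply(np.array(pos)-p0)/.15,4),np.round(best/(2*np.pi),4)
E
python3 - <<'E'
from h import *
c=get_calibration("top")
for n,p,z in(("comb",(369,237),.056),("lug",(350,229),.028),("rackscr",(239,197),.068),("rackfins",(266,196),.04),("key",(149,239),.09),("jar",(139,147),.085),("punch",(264,265),.04)): print(n,onz(c,p,z).round(3))
o=get_obs();print(R.from_rotvec(o['tcp_rot']).as_matrix().round(3))
cw=get_calibration("wrist");W=cw['world_to_cam'];print((-W[:3,:3].T@W[:3,3]).round(3),W[:3,:3].round(2),cw['vertical_fov'],cw['distortion'])
print(rel([.47,-.25,.24],-0.45))
E
```

```text
comb [ 0.456 -0.246  0.056]
lug [ 0.473 -0.206  0.028]
rackscr [0.545 0.06  0.068]
rackfins [ 0.55  -0.003  0.04 ]
key [0.445 0.262 0.09 ]
jar [0.657 0.292 0.085]
punch [ 0.385 -0.001  0.04 ]
[[ 0.948  0.317 -0.001]
 [ 0.317 -0.948  0.001]
 [-0.    -0.001 -1.   ]]
[ 0.303 -0.662  0.383] [[ 0.32 -0.95 -0.  ]
 [ 0.91  0.3  -0.28]
 [ 0.26  0.09  0.96]] 65.43446441571498 [0.02588014 0.         0.         0.         0.        ]
(array([ 2.4431e+00, -2.2560e+00,  1.8000e-03]), array([-2.00e-04, -1.00e-04, -1.27e-01]))
```

```bash
python3 -m creep '[0.28,-0.26,0,0,0,0,1, 0.56,-0.52,0,0,0,0,1, 0.84,-0.78,0,0,0,0,1, 1,-0.925,0,0,0,0,1]'; python3 -m creep '[0.28,-0.26,0,0,0,0,1, 0.56,-0.52,0,0,0,0,1, 0.84,-0.78,0,0,0,0,1, 1,-0.925,0,0,0,0,1]'; python3 - <<'E'
from h import *
print(rel([.456,-.246,.24],-0.41))
E
```

```text
time: 0.6
ee_pos: [0.3297, -0.5054, 0.2404]
tcp_rot: [-3.099, -0.509, -0.0]
contact_force: [-0.2, -0.4, 1.2]
width: 0.997
grasp_force: 0.0
time: 1.1
ee_pos: [0.4277, -0.3262, 0.2405]
tcp_rot: [-3.099, -0.509, -0.0]
contact_force: [0.2, -0.1, -0.3]
width: 0.999
grasp_force: 0.0
(array([ 0.3501, -0.4462,  0.0037]), array([-1.000e-04, -1.000e-04, -1.329e-01]))
```

```bash
python3 -c "
from h import *; snap('wrist','w1')"; python3 -m creep '[0.09,-0.11,0,0,0,-0.028,1, 0.18,-0.22,0,0,0,-0.056,1, 0.27,-0.34,0,0,0,-0.084,1, 0.35,-0.446,0,0,0,-0.112,1, 0.35,-0.446,0,0,0,-0.133,1, 0.35,-0.446,0,0,0,-0.133,1]'; python3 - <<'E'
from h import *
snap('wrist','w2')
a,b=load('w1')[1],load('w2')[1]
cv2.imwrite('pics/w12.png',cv2.resize(np.hstack([a,b]),(800,300)))
E
```

```text
time: 1.9
ee_pos: [0.4548, -0.2493, 0.2404]
tcp_rot: [-2.63, -1.718, 0.0]
contact_force: [-0.3, -0.2, 0.1]
width: 0.999
grasp_force: 0.0
```

View pics/w12.png

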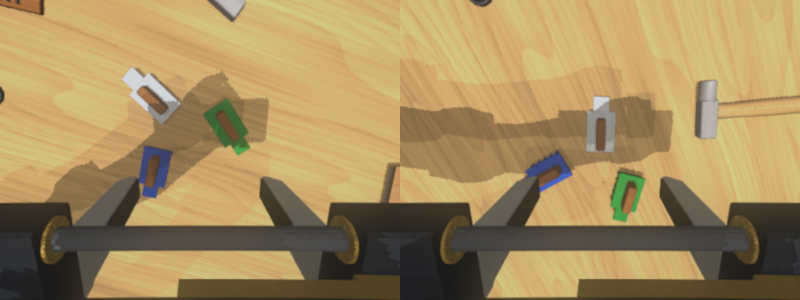

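Left is w1 and right is w2. The silver comb, with its lug up and brown grip, is at (195,124) in w1 and (257,170) in w2. The blue and green decoys stand apart from it. Next I take a close crop to choose features.

```bash
python3 - <<'E'
from h import *
a,b=load('w1')[1],load('w2')[1]
cv2.imwrite('pics/c12.png',np.hstack([cv2.resize(a[80:170,150:240],(400,400),interpolation=cv2.INTER_CUBIC),cv2.resize(b[115:205,212:302],(400,400),interpolation=cv2.INTER_CUBIC)]))
for f,p in(('w1',(195,124)),('w2',(257,170))):
    c,im=load(f);hsv=cv2.cvtColor(im,cv2.COLOR_BGR2HSV)
    x,y=p;s=hsv[y-45:y+46,x-45:x+46]
    print(hsv[y,x],im[y,x])
    m=((hsv[...,0]<14)&(hsv[...,1]>110)&(hsv[...,2]<170)).astype(np.uint8)
    w=np.zeros_like(m);w[y-45:y+46,x-45:x+46]=1;m*=w
    n,l,st,ce=cv2.connectedComponentsWithStats(m)
    for i in range(1,n):
        if st[i,4]>30: print(f,st[i],ce[i].round(1),cv2.minAreaRect(np.argwhere(l==i)[:,::-1].astype(np.float32)))
E
```

```text
[ 13 135 153] [ 72 107 153]
w1 [176 111  31  26 236] [191.6 125. ] ((191.30662536621094, 125.32597351074219), (34.63750457763672, 11.372400283813477), 41.987213134765625)
w1 [204 135   8  10  38] [207.6 139.7] ((207.70001220703125, 140.10000610351562), (4.919349670410156, 10.28591251373291), 26.56505012512207)
[ 14 126 111] [ 56  81 111]
w2 [252 154  10  33 175] [256.7 168.7] ((256.5, 170.0), (32.0, 9.0), 90.0)
```

View pics/c12.png

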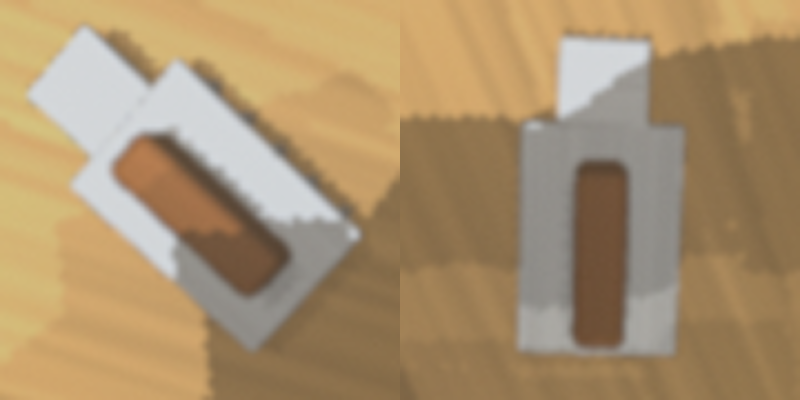

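The crop shows the silver comb clearly, with sharp plate and lug corners in both views. I triangulate those.

```bash
python3 - <<'E'
from h import *
c1,c2=load('w1')[0],load('w2')[0]
A=[(72,186),(178,60),(360,236),(253,352),(28,95),(85,25)]
B=[(122,123),(285,125),(274,356),(117,352),(162,37),(250,40)]
k=90/400
P=[]
for a,b in zip(A,B):
    pa=(150+a[0]*k-.4,80+a[1]*k-.4);pb=(212+b[0]*k-.4,115+b[1]*k-.4)
    p,e=tri((c1,pa),(c2,pb));P.append(onz(c2,pb,.028));print(p.round(4),round(e,4),onz(c1,pa,.028).round(4),P[-1].round(4))
P=np.array(P);Q=np.array([onz(c1,(150+a[0]*k-.4,80+a[1]*k-.4),.028) for a in A])
for X in(P,Q):
    ctr=X[:4].mean(0);y=X[:2].mean(0)-X[2:4].mean(0);y2=X[4:].mean(0)-ctr
    print(ctr.round(4),[round(float(np.degrees(np.arctan2(v[1],v[0]))-90),2) for v in(y,y2,X[1]-X[2],X[0]-X[3])],np.linalg.norm(y).round(4),np.linalg.norm(X[0]-X[1]).round(4),np.linalg.norm(y2).round(4))
print(get_obs()['ee_pos'],R.from_rotvec(get_obs()['tcp_rot']).as_matrix().round(3)[:,1])
E
```

```text
[ 0.4515 -0.2073  0.0248] 0.0001 [ 0.4519 -0.2081  0.028 ] [ 0.4519 -0.207   0.028 ]
[ 0.491  -0.2254  0.0247] 0.0004 [ 0.4907 -0.2261  0.028 ] [ 0.4913 -0.2249  0.028 ]
[ 0.4638 -0.2827  0.0281] 0.0001 [ 0.4637 -0.2828  0.028 ] [ 0.4639 -0.2828  0.028 ]
[ 0.4244 -0.2644  0.0263] 0.0004 [ 0.4251 -0.2646  0.028 ] [ 0.4242 -0.2641  0.028 ]
[ 0.4702 -0.1912  0.0247] 0.0003 [ 0.4702 -0.1922  0.028 ] [ 0.4707 -0.191   0.028 ]
[ 0.4913 -0.2011  0.0252] 0.0002 [ 0.4912 -0.2019  0.028 ] [ 0.4914 -0.2009  0.028 ]
[ 0.4578 -0.2447  0.028 ] [-25.58, -25.45, -25.33, -25.83] 0.0637 0.0433 0.054
[ 0.4579 -0.2454  0.028 ] [-25.39, -25.29, -25.45, -25.32] 0.0626 0.0428 0.0534
[ 0.45474334 -0.24947915  0.24044001] [ 0.915 -0.404 -0.   ]
```

```bash
python3 - <<'E'
from h import *
print(rel([.458,-.245,.054],-0.444))
E
```

```text
(array([0.0361, 0.0083, 1.2429]), array([-0.0001, -0.    ,  0.0045]))
```

```bash
python3 -m creep '[0.036,0.008,0.35,0,0,0.0045,0, 0.036,0.008,0.7,0,0,0.0045,-0.1, 0.036,0.008,0.9,0,0,0.0045,-0.1, 0.036,0.008,0.9,0,0,0.0045,-0.1]'; python3 - <<'E'
from h import *
print(rel([.458,-.245,.054],-0.444))
snap('wrist','w3');
E
```

```text
time: 2.45
ee_pos: [0.4571, -0.2444, 0.1038]
tcp_rot: [-2.652, -1.677, 0.004]
contact_force: [0.4, -0.8, -0.2]
width: 0.619
grasp_force: 0.0
(array([-0.001 ,  0.0084,  0.3321]), array([-0.0007,  0.0001,  0.0002]))
```

```bash
python3 -m creep '[0,0.004,0.17,0,0,0,-0.1, 0,0.004,0.333,0,0,0,-0.1, 0,0.004,0.333,0,0,0,-0.1,  0,0.004,0.333,0,0,0,-1, 0,0.004,0.333,0,0,0,-1, 0,0.004,0.333,0,0,0,-1, 0,0.004,0.333,0,0,0,-1, 0,0.004,0.333,0,0,0,-1]' 30; python3 -c "
from h import *
print(rel([.458,-.245,.054],-0.444))"
```

```text
time: 3.5
ee_pos: [0.4589, -0.2451, 0.0562]
tcp_rot: [2.653, 1.682, 0.0]
contact_force: [-1.2, 1.3, 7.2]
width: 0.148
grasp_force: 30.0
(array([-0.0021, -0.006 ,  0.0149]), array([0.0001, 0.    , 0.0005]))
```

```bash
python3 -m creep '[0,0,-0.15,0,0,0,-1, 0,0,-0.4,0,0,0,-1, 0,0,-0.7,0,0,0,-1, 0,0,-0.95,0,0,-0.02,-1, 0.2,0.02,-0.95,0,0,-0.04,-1, 0.5,0.05,-0.95,0,0,-0.06,-1, 0.75,0.08,-0.95,0,0,-0.08,-1, 1,0.1,-0.95,0,0,-0.08,-1]'; python3 -c "
from h import *
print(get_obs()['ee_pos'],rel([.55,-.09,.20],0.052))"
```

```text
time: 4.5
ee_pos: [0.5367, -0.1147, 0.1981]
tcp_rot: [-2.15, -2.291, 0.0]
contact_force: [-0.1, 0.1, -0.7]
width: 0.15
grasp_force: 30.0
[ 0.53665914 -0.1147441   0.19810768] (array([ 0.159 ,  0.0992, -0.0126]), array([-0.    , -0.    ,  0.0018]))
```

```bash
python3 -m creep '[0.16,0.1,0,0,0,0,-1, 0.16,0.1,0,0,0,0,-1]'; python3 -c "
from h import *
snap('wrist','r1')"; python3 -m creep '[0.15,-0.2,-0.3,0,0,0,-1, 0.25,-0.4,-0.4,0,0,0,-1,0.25,-0.4,-0.4,0,0,0,-1]'; python3 - <<'E'
from h import *
snap('wrist','r2')
a,b=load('r1')[1],load('r2')[1]
cv2.imwrite('pics/r12.png',cv2.resize(np.hstack([a,b]),(800,300)))
E
```

```text
time: 4.75
ee_pos: [0.5506, -0.0883, 0.1981]
tcp_rot: [-2.147, -2.293, -0.002]
contact_force: [-0.4, -0.8, -0.8]
width: 0.147
grasp_force: 30.0
time: 5.18
ee_pos: [0.4856, -0.0576, 0.2593]
tcp_rot: [2.151, 2.288, -0.001]
contact_force: [1.2, -0.5, -1.4]
width: 0.15
grasp_force: 30.0
```

View pics/r12.png

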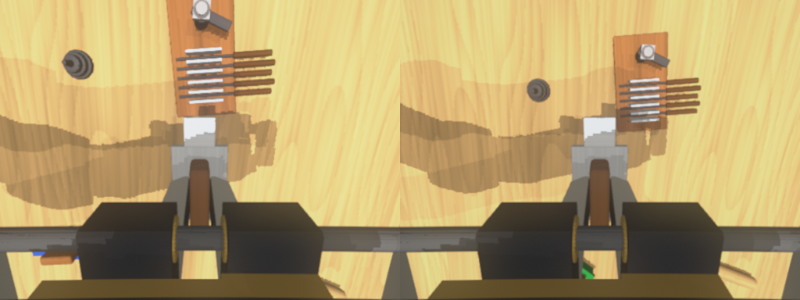

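Both views show the rack past the held comb. In r1 the fins are near (262,96) and the screw head near (258,10). In r2 they are near (823-512=311,128) and (318,66). Next I crop both.

```bash
python3 - <<'E'
from h import *
a,b=load('r1')[1],load('r2')[1]
cv2.imwrite('pics/rc.png',np.hstack([cv2.resize(a[0:150,208:308],(400,600),interpolation=cv2.INTER_CUBIC),cv2.resize(b[40:160,272:352],(400,600),interpolation=cv2.INTER_CUBIC)]))
E
```

```text
(no output)
```

View pics/rc.png

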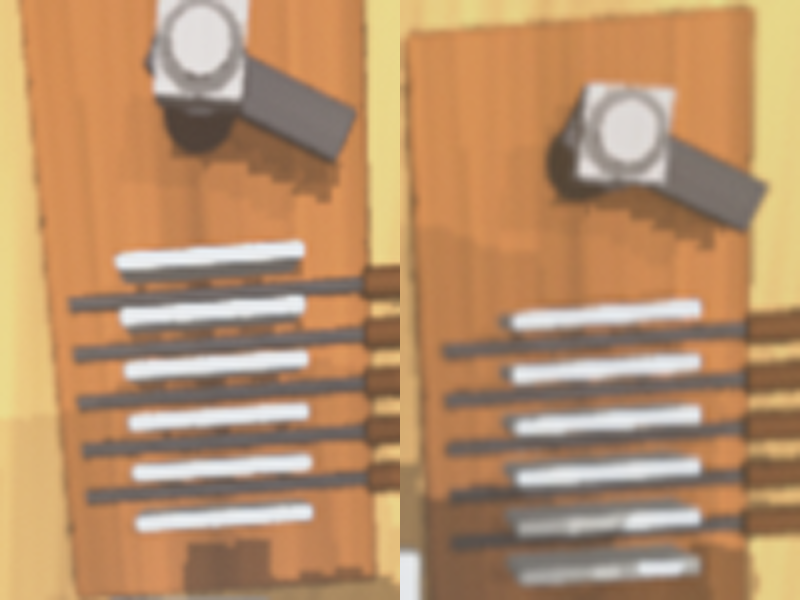

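```bash
python3 - <<'E'
from h import *
c1,c2=load('r1')[0],load('r2')[0]
L=[((117,262),(303,248)),((121,317),(304,303)),((125,370),(308,357)),((130,423),(309,410)),((133,471),(312,461)),((136,523),(312,511))]
Rr=[((512,322),(701,308)),((512,373),(701,360)),((514,425),(701,413)),((516,476),(701,465)),((517,526),(701,515)),((518,574),(701,562))]
f1=lambda p:(208+p[0]/4-.4,p[1]/4-.4); f2=lambda p:(272+(p[0]-400)/5-.4,40+p[1]/5-.4)
T=[];S=[]
for z in(0,1):pass
for i in range(6):
    t=[tri((c1,f1(L[i][k])),(c2,f2(Rr[i][k]))) for k in(0,1)];T.append([x[0] for x in t]);S.append([[onz(c1,f1(L[i][k]),.04),onz(c2,f2(Rr[i][k]),.04)] for k in(0,1)])
    print([x[0].round(4).tolist()+[round(x[1],4)] for x in t])
T=np.array(T);S=np.array(S)
print('tri z',T[:,:,2].mean(),T[:,:,2].std(),'ctr',T.mean((0,1)).round(4))
for v in(0,1):
    X=S[:,:,v];d=X[:,1]-X[:,0];n=X[0].mean(0)-X[5].mean(0)
    print('view',v,'ctr',X.mean((0,1)).round(4),'yaw fins',np.degrees(np.arctan2(d[:,1],d[:,0])).round(2),'yaw row',np.degrees(np.arctan2(n[1],n[0])-np.pi/2).round(2),'len',np.linalg.norm(d,axis=1).mean().round(4),'row',np.linalg.norm(n).round(4))
print('screw',tri((c1,f1((200,38))),(c2,f2((631,128)))),onz(c1,f1((200,38)),.068),onz(c2,f2((631,128)),.068))
hd=[onz(c2,f2(p),.064) for p in((588,83),(675,90),(665,185),(578,178))]
print('head',np.mean(hd,0).round(4),[round(float(np.degrees(np.arctan2(*(b-a)[[1,0]]))),1) for a,b in((hd[0],hd[1]),(hd[3],hd[2]),(hd[3],hd[0]),(hd[2],hd[1]))],np.linalg.norm(hd[1]-hd[0]))
o=get_obs();print(o['ee_pos'],R.from_rotvec(o['tcp_rot']).as_matrix()[:,1])
E
```

```text
[[0.5258, 0.0256, 0.0377, np.float64(0.0001)], [0.5689, 0.0312, 0.0394, np.float64(0.0001)]]
[[0.5272, 0.014, 0.035, np.float64(0.0)], [0.5703, 0.0195, 0.0396, np.float64(0.0001)]]
[[0.5288, 0.0021, 0.0356, np.float64(0.0)], [0.5724, 0.0076, 0.038, np.float64(0.0001)]]
[[0.5306, -0.01, 0.0345, np.float64(0.0001)], [0.5737, -0.0043, 0.0392, np.float64(0.0)]]
[[0.5319, -0.0216, 0.0363, np.float64(0.0001)], [0.5757, -0.0162, 0.0378, np.float64(0.0)]]
[[0.5334, -0.0338, 0.0347, np.float64(0.0003)], [0.5769, -0.0277, 0.0383, np.float64(0.0003)]]
tri z 0.037174846908754625 0.0017811143214014375 ctr [ 0.5513 -0.0011  0.0372]
view 0 ctr [ 0.5513 -0.0012  0.04  ] yaw fins [7.68 7.8  7.56 7.7  6.82 7.55] yaw row 7.36 len 0.0434 row 0.0596
view 1 ctr [ 0.5508 -0.0009  0.04  ] yaw fins [7.42 7.19 6.99 6.77 6.85 7.23] yaw row 7.44 len 0.044 row 0.0588
screw (array([0.54255222, 0.06436361, 0.06810269]), np.float64(0.00013327471934824334)) [0.54247488 0.06427853 0.068     ] [0.54265279 0.06448627 0.068     ]
head [0.5426 0.0637 0.064 ] [-0.9, -1.0, 90.0, 91.0] 0.018120391439871406
[ 0.48680481 -0.05815997  0.25879177] [9.98144844e-01 6.08793376e-02 7.59000050e-04]
```

```bash
python3 - <<'E'
from h import *
for f in('r1','r2'):
    c,im=load(f);hsv=cv2.cvtColor(im,cv2.COLOR_BGR2HSV);m=((hsv[...,1]<60)&(hsv[...,2]>90)).astype(np.uint8)
    m[:148]=0;m[186:]=0;m[:,:228]=0;m[:,282:]=0
    n,l,st,ce=cv2.connectedComponentsWithStats(m);i=1+st[1:,4].argmax();print(f,st[i],ce[i].round(1))
    ys=range(158,180,4);print([(y,np.where(l[y]==i)[0][[0,-1]].tolist()) for y in ys])
    W=c['world_to_cam'];o=get_obs()
    # tool pose at shot: camera is rigid to tool -> recover from current calibration
    cw=get_calibration('wrist')['world_to_cam'];Tt=np.eye(4);Tt[:3,:3]=R.from_rotvec(o['tcp_rot']).as_matrix();Tt[:3,3]=o['ee_pos']
    T=np.linalg.inv(W)@cw@Tt
    top=st[i][1];row=[np.where(l[y]==i)[0][[0,-1]] for y in(top+6,)][0]
    for p in((row[0]-.5,top-.5),(row[1]+.5,top-.5),(256,top-.5)):
        P=onz(c,p,T[2,3]-.0265);print((T[:3,:3].T@(P-T[:3,3])).round(4))
E
```

```text
r1 [ 234  149   44   37 1509] [255.  167.3]
[(158, [234, 275]), (162, [234, 275]), (166, [234, 275]), (170, [235, 275]), (174, [235, 275]), (178, [235, 275])]
[ 0.0553 -0.0117  0.0266]
[0.0553 0.0115 0.0266]
[0.0553 0.0005 0.0266]
r2 [ 234  149   43   37 1516] [255.1 167.2]
[(158, [234, 276]), (162, [234, 276]), (166, [235, 275]), (170, [235, 275]), (174, [235, 275]), (178, [235, 275])]
[ 0.0553 -0.0123  0.0264]
[0.0553 0.0121 0.0264]
[0.0553 0.0005 0.0264]
```

```bash
python3 -c "
from h import *
print(rel([.551,-.002,.115],0.128))"
```

```text
(array([0.349 , 0.4492, 0.9585]), array([ 0.0001,  0.0002, -0.0107]))
```

```bash
python3 -m creep '[0.18,0.24,0,0,0,-0.011,-1, 0.349,0.45,0.1,0,0,-0.011,-1, 0.349,0.45,0.4,0,0,-0.011,-1, 0.349,0.45,0.7,0,0,-0.011,-1, 0.349,0.45,0.9,0,0,-0.011,-1, 0.349,0.45,0.95,0,0,-0.011,-1, 0.349,0.45,0.95,0,0,-0.011,-1]'; python3 -c "
from h import *
for i in range(2):print(rel([.551,-.002,.0725],0.128))
snap('wrist','d1');snap('scene','s1')
print(rel([.551,-.002,.0725],0.128))
"
```

```text
time: 6.1
ee_pos: [0.552, -0.0011, 0.1154]
tcp_rot: [-2.072, -2.361, 0.001]
contact_force: [0.3, 0.4, -0.9]
width: 0.151
grasp_force: 30.0
(array([-0.0052, -0.0074,  0.2857]), array([-0.0001,  0.    ,  0.0004]))
(array([-0.0052, -0.0074,  0.2857]), array([-0.0001,  0.    ,  0.0004]))
(array([-0.006 , -0.0115,  0.2938]), array([0.0002, 0.    , 0.0004]))
```

```bash
python3 -m creep '[-0.005,-0.007,0.05,0,0,0,-1, -0.005,-0.007,0.1,0,0,0,-1, -0.005,-0.007,0.15,0,0,0,-1, -0.005,-0.007,0.18,0,0,0,-1]';  python3 -c "
from h import *
print(rel([.551,-.002,.0725],0.128))"
```

```text
time: 6.7
ee_pos: [0.5506, -0.0014, 0.088]
tcp_rot: [-2.071, -2.362, 0.001]
contact_force: [0.3, 0.7, -1.1]
width: 0.146
grasp_force: 30.0
(array([-0.0041,  0.002 ,  0.1035]), array([-0.0001, -0.    ,  0.0005]))
```

```bash
python3 -m creep '[-0.002,0,0.03,0,0,0,-1, -0.002,0,0.06,0,0,0,-1, -0.002,0,0.085,0,0,0,-1, -0.002,0,0.1,0,0,0,-1,-0.002,0,0.1,0,0,0,-1]';  python3 -c "
from h import *
snap('wrist','d2');snap('scene','s2')
print(rel([.551,-.002,.0725],0.128))"
```

```text
time: 7.32
ee_pos: [0.5507, -0.0018, 0.0742]
tcp_rot: [2.071, 2.362, -0.0]
contact_force: [-2.3, -0.2, 7.4]
width: 0.146
grasp_force: 30.0
(array([-0.0016,  0.0018,  0.0115]), array([0.    , 0.0001, 0.0005]))
```

```bash
python3 -m creep '[0,0,0.015,0,0,0,-1,0,0,0.015,0,0,0,-1]'; python3 -m creep '[0,0,-0.01,0,0,0,-0.6,0,0,-0.01,0,0,0,-0.4,0,0,-0.01,0,0,0,-0.3,0,0,-0.2,0,0,0,-0.2,0,0,-0.5,0,0,0,-0.2,0,0,-0.9,0,0,0,-0.2,-0.3,0,-1,0,0,0,-0.2,-0.3,0,-1,0,0,0,-0.2]'; python3 - <<'E'
from h import *
snap('wrist','d3');snap('scene','s3')
a=load('d3')[1];c,b=load('s3');x,y=proj(c,(.551,0,.04)).astype(int);b=b[y-45:y+45,x-60:x+60]
cv2.imwrite('pics/dd.png',np.hstack([cv2.resize(a,(400,300)),cv2.resize(b,(400,300),interpolation=cv2.INTER_CUBIC)]))
E
```

```text
time: 7.68
ee_pos: [0.5507, -0.0018, 0.0736]
tcp_rot: [2.07, 2.361, -0.0]
contact_force: [-7.3, 0.2, 31.6]
width: 0.152
grasp_force: 30.0
time: 8.68
ee_pos: [0.5574, -0.0501, 0.2225]
tcp_rot: [2.075, 2.355, 0.0]
contact_force: [-0.3, -1.5, -0.4]
width: 0.401
grasp_force: 0.0
```

View pics/dd.png

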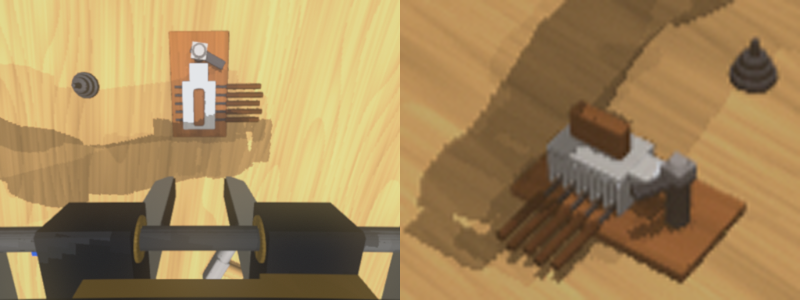

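The left panel (d3) shows the comb in the rack at about (255,130) full-res, with its lug pointing at the screw head (256,63) and the dog still clear. The right panel shows its fins between the rack's fins. I check it numerically, then go to the key.

```bash
python3 - <<'E'
from h import *
c,im=load('d3');hsv=cv2.cvtColor(im,cv2.COLOR_BGR2HSV)
Rt=np.array([[np.cos(.128),-np.sin(.128)],[np.sin(.128),np.cos(.128)]])
m=((hsv[...,1]<70)&(hsv[...,2]>110)).astype(np.uint8);q=proj(c,(.551,-.001,.046)).astype(int);print(q)
w=np.zeros_like(m);w[q[1]-60:q[1]+50,q[0]-40:q[0]+40]=1;m*=w;n,l,st,ce=cv2.connectedComponentsWithStats(m);i=1+st[1:,4].argmax();print(st[i])
for y in range(st[i][1],st[i][1]+st[i][3],5):
    r=np.where(l[y]==i)[0][[0,-1]]
    print(y,[(Rt.T@(onz(c,(v,y),.046)[:2]-[.551,-.001])*1000).round(1).tolist() for v in(r[0]-.5,r[1]+.5)])
print(rel([.445,.20,.24],0.128))
E
```

```text
[254 134]
[ 224   80   64   86 2706]
80 [[-7.1, 53.6], [10.9, 53.5]]
85 [[-13.2, 48.9], [11.9, 48.8]]
90 [[-13.2, 44.2], [12.0, 44.1]]
95 [[-13.3, 39.4], [12.0, 39.3]]
100 [[-13.4, 34.6], [12.1, 34.5]]
105 [[-22.7, 29.7], [21.3, 29.6]]
110 [[-32.1, 24.8], [22.4, 24.7]]
115 [[-22.9, 19.8], [21.5, 19.7]]
120 [[-24.1, 14.8], [22.6, 14.7]]
125 [[-23.2, 9.8], [21.7, 9.7]]
130 [[-23.3, 4.7], [21.8, 4.6]]
135 [[-22.4, -0.5], [21.9, -0.6]]
140 [[-22.5, -5.7], [22.0, -5.8]]
145 [[-22.6, -10.9], [22.0, -11.1]]
150 [[-22.7, -16.3], [22.1, -16.4]]
155 [[-23.9, -21.6], [22.2, -21.7]]
160 [[-23.0, -27.0], [22.3, -27.1]]
165 [[-22.0, -32.5], [20.2, -32.6]]
(array([ 1.7277, -0.524 , -0.1256]), array([-0.0001, -0.    ,  0.0003]))
```

```bash
python3 -m creep '[0.35,-0.1,-0.12,0,0,0,0, 0.7,-0.2,-0.12,0,0,0,0, 1,-0.3,-0.12,0,0,0,0]'; python3 -m creep '[0.35,-0.1,0,0,0,0,0, 0.6,-0.22,0,0,0,0,0, 0.6,-0.22,0,0,0,0,0]';python3 -c "
from h import *
snap('wrist','k1')"; python3 -m creep '[0.3,0.2,0.15,0,0,0,0, 0.4,0.3,0.25,0,0,0,0,0.4,0.3,0.25,0,0,0,0]'; python3 - <<'E'
from h import *
snap('wrist','k2')
L=[]
for f in('k1','k2'):
    c,a=load(f);x,y=proj(c,(.445,.262,.05)).astype(int);x0=min(max(x-50,0),412);y0=min(max(y-60,0),264);print(f,x0,y0);L.append(cv2.resize(a[y0:y0+120,x0:x0+100],(400,480),interpolation=cv2.INTER_CUBIC))
cv2.imwrite('pics/kk.png',np.hstack(L))
E
```

```text
time: 9.15
ee_pos: [0.491, 0.0992, 0.2388]
tcp_rot: [-2.068, -2.364, 0.0]
contact_force: [-0.0, 0.4, -0.2]
width: 0.498
grasp_force: 0.0
time: 9.52
ee_pos: [0.4455, 0.1849, 0.2389]
tcp_rot: [-2.061, -2.369, 0.001]
contact_force: [0.0, -0.5, -0.7]
width: 0.5
grasp_force: 0.0
time: 9.95
ee_pos: [0.485, 0.2468, 0.2001]
tcp_rot: [-2.07, -2.362, 0.004]
contact_force: [-0.4, 0.3, -0.6]
width: 0.502
grasp_force: 0.0
k1 215 48
k2 167 106
```

View pics/kk.png

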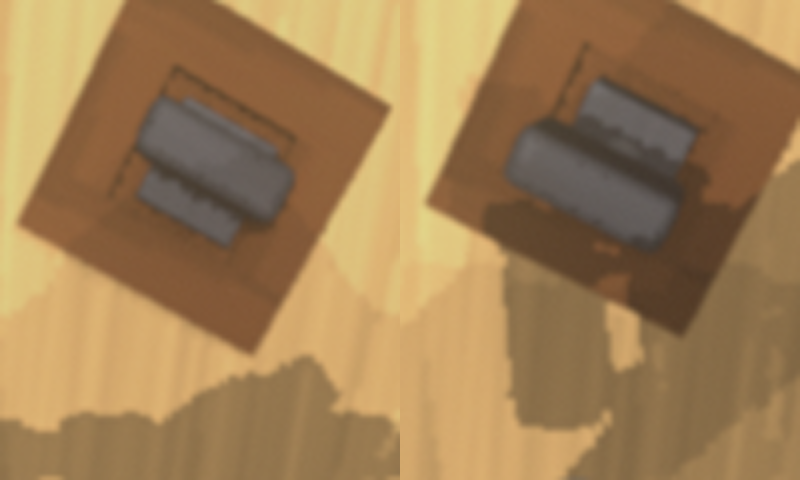

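```bash
python3 - <<'E'
from h import *
c1,c2=load('k1')[0],load('k2')[0]
f1=lambda p:(215+p[0]/4-.4,48+p[1]/4-.4); f2=lambda p:(167+p[0]/4-.4,106+p[1]/4-.4)
A=[(163,97),(290,172),(272,219),(140,144)];B=[(141,122),(279,194),(255,247),(110,170)]
X=[]
for c,f,P in((c1,f1,A),(c2,f2,B)):
    q=np.array([onz(c,f(p),.088) for p in P]);X.append(q);print(q.mean(0).round(4),[np.degrees(np.arctan2(*(b-a)[[1,0]])).round(1) for a,b in((q[0],q[1]),(q[3],q[2]))],np.linalg.norm(q[0]-q[1]).round(4),np.linalg.norm(q[0]-q[3]).round(4))
print([ (tri((c1,f1(a)),(c2,f2(b)))[0].round(4).tolist()) for a,b in zip(A,B)],tri((c1,f1(np.mean(A,0))),(c2,f2(np.mean(B,0)))))
# foot far corners z=.028, block top corners z=.018
for c,f,P,n in((c2,f2,[(197,78),(300,135)],'foot'),):
    q=[onz(c,f(p),.028) for p in P];print(n,q,np.degrees(np.arctan2(*(q[1]-q[0])[[1,0]])))
b1=[onz(c1,f1(p),.018) for p in((392,107),(253,355),(18,222))];print('block ctr',((b1[0]+b1[2])/2).round(4),np.degrees(np.arctan2(*(b1[1]-b1[2])[[1,0]])))
b2=[onz(c2,f2(p),.018) for p in((285,337),(28,203))];print(np.degrees(np.arctan2(*(b2[0]-b2[1])[[1,0]])))
E
```

```text
[0.4445 0.281  0.088 ] [np.float64(-20.8), np.float64(-20.2)] 0.0337 0.0114
[0.4459 0.2831 0.088 ] [np.float64(-20.2), np.float64(-21.1)] 0.0325 0.0123
[[0.4306, 0.2934, 0.0757], [0.463, 0.2812, 0.0753], [0.4596, 0.2699, 0.0827], [0.4261, 0.2823, 0.0807]] (array([0.44471329, 0.28171391, 0.07870516]), np.float64(2.5380849972495283e-06))
foot [array([0.43648855, 0.30055218, 0.028     ]), array([0.46448057, 0.28966547, 0.028     ])] -21.25215882765912
block ctr [0.443 0.283 0.018] -20.877575834829724
-21.05515054428716
```

Both k views show the key's dark wing (k1 centre ≈ (269,87), k2 ≈ (216,152)) above its foot in the well. The yaw of about -20.9° agrees between wing, foot and block. The foot gives centre (.445,.281) and the block (.443,.283), so they are consistent.

```bash
python3 -c "
from h import *
o=get_obs();print(o['joint_pos'].round(3));print(rel([.445,.2815,.15],1.207));print(rel([.445,.2815,.15],-.364))"
```

```text
[-0.228  0.474 -0.483  2.033  0.33   0.712 -0.787]
(array([ 0.2703, -0.23  ,  0.3388]), array([-4.000e-04, -1.000e-04, -1.713e-01]))
(array([ 0.2703, -0.23  ,  0.3388]), array([-0.0003,  0.0003,  0.0788]))
```

```bash
python3 -m creep '[0.1,-0.1,0,0,0,-0.029,-0.1, 0.2,-0.2,0,0,0,-0.058,-0.1, 0.27,-0.23,0.1,0,0,-0.087,-0.1, 0.27,-0.23,0.2,0,0,-0.116,-0.1, 0.27,-0.23,0.34,0,0,-0.145,-0.1, 0.27,-0.23,0.34,0,0,-0.171,-0.1,0.27,-0.23,0.34,0,0,-0.171,-0.1]'; python3 - <<'E'
from h import *
c,im=snap('wrist','k3')
print(get_obs()['joint_pos'].round(3),rel([.445,.2815,.084],1.207))
hsv=cv2.cvtColor(im,cv2.COLOR_BGR2HSV);q=proj(c,(.445,.2815,.088)).astype(int);print(q)
x0,y0=max(q[0]-60,0),max(q[1]-60,0);s=im[y0:y0+120,x0:x0+120];print(x0,y0)
cv2.imwrite('pics/k3c.png',cv2.resize(s,(600,600),interpolation=cv2.INTER_CUBIC))
E
```

```text
time: 10.88
ee_pos: [0.4454, 0.2807, 0.151]
tcp_rot: [-0.575, -3.088, 0.001]
contact_force: [0.2, -0.4, -0.3]
width: 0.447
grasp_force: 0.0
[-0.17   0.584 -0.721  2.103  0.622  0.676 -0.112] (array([0.0048, 0.0017, 0.4482]), array([-0.0001,  0.    , -0.001 ]))
[255 215]
195 155
```

View pics/k3c.png

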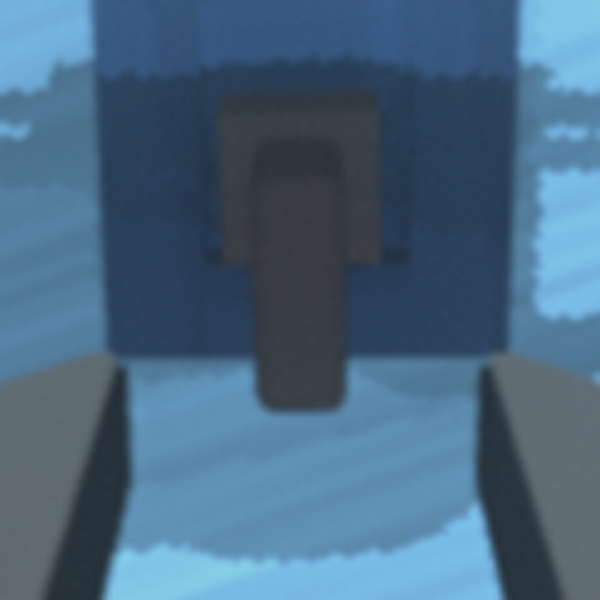

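The crop (red and blue swapped by me) shows the wing centred between the fingers at crop (301,290), about full-res (255,213), against a predicted (255,215). I descend and grip.

```bash
python3 -m creep '[0.008,0.001,0.2,0,0,-0.001,-0.1, 0.008,0.001,0.38,0,0,-0.001,-0.1, 0.008,0.001,0.445,0,0,-0.001,-0.1, 0.008,0.001,0.445,0,0,-0.001,-0.1, 0.008,0.001,0.445,0,0,-0.001,-1, 0.008,0.001,0.445,0,0,-0.001,-1, 0.008,0.001,0.445,0,0,-0.001,-1,0.008,0.001,0.445,0,0,-0.001,-1]' 50; python3 -m creep '[0,0,0,0,0,0,-1, 0,0,-0.1,0,0,0,-1, 0,0,-0.3,0,0,0,-1, 0,0,-0.6,0,0,0,-1, 0,0,-0.6,0,0,0,-1]'; python3 -c "
from h import *
print(get_obs()['joint_pos'].round(3),rel([.5426,.0643,.185],1.56))"
```

```text
time: 11.92
ee_pos: [0.4443, 0.2828, 0.0843]
tcp_rot: [0.561, 3.091, -0.0]
contact_force: [0.0, -0.8, 2.1]
width: 0.15
grasp_force: 50.0
time: 12.55
ee_pos: [0.4451, 0.2841, 0.1775]
tcp_rot: [0.56, 3.088, 0.006]
contact_force: [0.7, 0.4, -3.0]
width: 0.146
grasp_force: 50.0
[-0.142  0.552 -0.762  2.081  0.58   0.724 -0.067] (array([-1.1234, -1.1431, -0.0521]), array([ 0.0006,  0.0005, -0.0554]))
```

```bash
python3 -m creep '[-0.2,-0.2,-0.05,0,0,-0.01,-1, -0.45,-0.46,-0.05,0,0,-0.025,-1, -0.7,-0.71,-0.05,0,0,-0.04,-1, -0.9,-0.92,-0.05,0,0,-0.0555,-1, -0.98,-1,-0.05,0,0,-0.0555,-1, -0.98,-1,-0.05,0,0,-0.0555,-1]'; python3 - <<'E'
from h import *
c,im=snap('wrist','m1')
o=get_obs();print(rel([.5426,.0643,.17],1.56))
T=R.from_rotvec(o['tcp_rot'])
for dx,dy,dz,n in((0,0,.056,'foot ctr'),(.015,.015,.056,'foot corner'),(.015,-.015,.056,'f'),(.015,.015,.074,'bottom'),(0.019,0,-.004,'wing end'),(-0.019,0,-.004,'wing end')):
    print(n,proj(c,o['ee_pos']+T.apply([dx,dy,dz])).round(1))
hsv=cv2.cvtColor(im,cv2.COLOR_BGR2HSV)
x,y=proj(c,o['ee_pos']+T.apply([0,0,.05])).astype(int);print(x,y)
s=im[y-70:y+50,x-60:x+60][:,:,::-1];cv2.imwrite('pics/m1c.png',cv2.resize(s,(600,600),interpolation=cv2.INTER_CUBIC));print(x-60,y-70)
E
```

```text
time: 13.3
ee_pos: [0.5291, 0.0901, 0.1812]
tcp_rot: [-0.021, -3.141, -0.0]
contact_force: [-0.4, -0.5, -1.6]
width: 0.146
grasp_force: 50.0
(array([-0.0949, -0.1806,  0.0765]), array([ 0.0001, -0.0001, -0.0001]))
foot ctr [256.2 219.4]
foot corner [277.6 199.2]
f [234.6 199.3]
bottom [276.  192.2]
wing end [256.3 227. ]
wing end [256.4 293.3]
256 222
196 152
```

View pics/m1c.png

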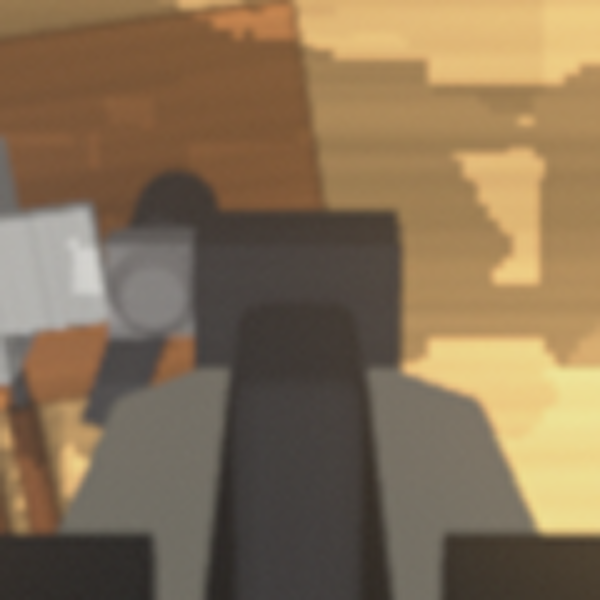

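The crop shows the key foot hanging straight (edges at full-res x 234.6–276.4, front edge y≈200), within 1 px of prediction. The screw head's top circle is at crop (151,297), full-res (226.2,211.4), left of the foot.

```bash
python3 - <<'E'
from h import *
c,_=load('m1');h=onz(c,(226,211.1),.068);print('head',h.round(4))
o=get_obs();T=R.from_rotvec(o['tcp_rot'])
# foot in world by same camera: top edge midpoint
zf=o['ee_pos'][2]-.056; e=(onz(c,(234.6-.1,199.7),zf)+onz(c,(276.3,199.7),zf))/2;print('key rel tool',(T.inv().apply(e-o['ee_pos'])-[.015,0,0]).round(4))
ctr=T.apply([-.0008,-.0003,0])
for H in(h,np.array([.5426,.0643,0])): print(rel([H[0]-ctr[0],H[1]-ctr[1],.15],1.56))
E
```

```text
head [0.5423 0.0641 0.068 ]
key rel tool [-0.0003 -0.0005  0.056 ]
(array([-0.0876, -0.1798,  0.2099]), array([ 0.0001, -0.0001, -0.0001]))
(array([-0.0896, -0.1787,  0.2099]), array([ 0.0001, -0.0001, -0.0001]))
```

```bash
python3 -m creep '[-0.05,-0.1,0,0,0,0,-1, -0.09,-0.18,0,0,0,0,-1, -0.09,-0.18,0.1,0,0,0,-1, -0.09,-0.18,0.2,0,0,0,-1, -0.09,-0.18,0.2,0,0,0,-1]'; python3 - <<'E'
from h import *
ctr=down(1.56).apply([-.0006,-.0004,0])
for i in range(4):
    o=get_obs();print(rel([.5425-ctr[0],.0642-ctr[1],.1303],1.56));capture('wrist')
E
```

```text
time: 13.98
ee_pos: [0.5413, 0.064, 0.15]
tcp_rot: [-0.014, -3.139, 0.0]
contact_force: [-0.1, 0.3, -1.7]
width: 0.146
grasp_force: 50.0
(array([-0.0044,  0.004 ,  0.1316]), array([-0.    , -0.0005,  0.0003]))
(array([-0.0016,  0.0026,  0.1365]), array([ 0.    , -0.0003,  0.0003]))
(array([0.0009, 0.0019, 0.1399]), array([ 0.    , -0.0001,  0.0003]))
(array([0.0027, 0.0019, 0.1424]), array([ 0.0001, -0.    ,  0.0002]))
```

```bash
python3 -m creep '[0.002,0.002,0.04,0,0,0,-1, 0.002,0.002,0.07,0,0,0,-1, 0.002,0.002,0.1,0,0,0,-1, 0.002,0.002,0.1,0,0,0,-1]'; python3 -m creep '[0,0,0.01,0,0,0,-1, 0,0,0.02,0,0,0,-1, 0,0,0.03,0,0,0,-1,0,0,0.035,0,0,0,-1,0,0,0.035,0,0,0,-1]'; python3 -c "
from h import *
o=get_obs();print(o['torque'].round(2),rel([.5425,.0642,.1303],1.56))"
```

```text
time: 14.68
ee_pos: [0.5419, 0.0639, 0.1362]
tcp_rot: [-0.016, -3.141, 0.0]
contact_force: [-0.1, -0.1, -1.5]
width: 0.147
grasp_force: 50.0
time: 15.3
ee_pos: [0.5421, 0.064, 0.1314]
tcp_rot: [-0.016, -3.141, 0.0]
contact_force: [-0.9, -0.6, -2.3]
width: 0.147
grasp_force: 50.0
[ 0.05 -0.14  0.03] (array([-0.0029,  0.0012,  0.0071]), array([-0.    , -0.    ,  0.0001]))
```

```bash
python3 -m creep '[0,0,0.01,0,0,0,-1, 0,0,0.016,0,0,0,-1,0,0,0.016,0,0,0,-1]'
```

```text
time: 15.68
ee_pos: [0.5423, 0.0642, 0.1301]
tcp_rot: [0.016, 3.14, -0.001]
contact_force: [-2.2, -1.5, 12.9]
width: 0.146
grasp_force: 50.0
```

```bash
python3 -m creep '[0,0,-0.006,0,0,0.02,-1, 0,0,-0.006,0,0,0.045,-1, 0,0,-0.006,0,0,0.07,-1, 0,0,-0.006,0,0,0.095,-1, 0,0,-0.006,0,0,0.12,-1, 0,0,-0.006,0,0,0.14,-1, 0,0,-0.006,0,0,0.16,-1, 0,0,-0.006,0,0,0.16,-1]'; python3 -m creep '[0,0,0,0,0,0.01,-1, 0,0,0,0,0,0.02,-1, 0,0,0,0,0,0.03,-1, 0,0,0,0,0,0.03,-1]'; python3 - <<'E'
from h import *
o=get_obs();print(o['torque'].round(3),o['joint_pos'].round(2))
snap('top','t4');c,im=snap('scene','s4');y=R.from_rotvec(o['tcp_rot']).as_matrix()[:,1];print('psi',np.arctan2(y[1],y[0]))
snap('wrist','m2')
E
```

```text
time: 16.68
ee_pos: [0.5422, 0.0644, 0.1302]
tcp_rot: [1.525, 2.746, 0.0]
contact_force: [0.3, 0.5, 1.6]
width: 0.145
grasp_force: 50.0
time: 17.18
ee_pos: [0.5424, 0.0644, 0.1302]
tcp_rot: [1.775, 2.592, 0.001]
contact_force: [0.1, 1.0, 5.1]
width: 0.144
grasp_force: 50.0
[ 0.159 -0.004 -0.013] [ 0.11  0.58 -0.48  2.09  0.48  0.58 -0.34]
psi 0.36999287604265907
```

```bash
q(){ python3 -c "
from h import *
o=get_obs();y=R.from_rotvec(o['tcp_rot']).as_matrix()[:,1];print('T',o['torque'].round(3),'psi',round(float(np.arctan2(y[1],y[0])),4),o['contact_force'].round(1))"; }
python3 -m creep '[0,0,0,0,0,0.005,-1, 0,0,0,0,0,0.005,-1]' >/dev/null; q; python3 -m creep '[0,0,0,0,0,0.005,-1, 0,0,0,0,0,0.005,-1]' >/dev/null; q; python3 -m creep '[0,0,0,0,0,0.005,-1, 0,0,0,0,0,0.005,-1]'>/dev/null; q
python3 - <<'E'
from h import *
# dog tip visibility: scene & top crops, brightness along arc for joint angles
for f in('s4','t4'):
    c,im=load(f)
    for j in(.9,1.0,1.1,1.22):
        a=.128-(.351+j); print(f,j,[(tuple(proj(c,(.5425+r*np.cos(a),.0642+r*np.sin(a),.054)).round(0).astype(int)),im[tuple(proj(c,(.5425+r*np.cos(a),.0642+r*np.sin(a),.054)).round(0).astype(int)[::-1])].tolist()) for r in(.018,.03,.04)])
E
```

```text
T [ 0.276 -0.07   0.089] psi 0.3374 [0.4 2.  5.6]
T [ 0.258 -0.083  0.128] psi 0.3059 [-0.2  0.9  6. ]
T [ 0.309 -0.128  0.051] psi 0.2746 [-0.1  1.6  6. ]
s4 0.9 [((np.int64(274), np.int64(209)), [34, 43, 51]), ((np.int64(269), np.int64(208)), [40, 46, 54]), ((np.int64(265), np.int64(207)), [105, 110, 116])]
s4 1.0 [((np.int64(275), np.int64(208)), [40, 45, 54]), ((np.int64(270), np.int64(207)), [38, 43, 52]), ((np.int64(266), np.int64(206)), [102, 107, 113])]
s4 1.1 [((np.int64(275), np.int64(208)), [40, 45, 54]), ((np.int64(270), np.int64(206)), [44, 50, 58]), ((np.int64(267), np.int64(205)), [102, 107, 112])]
s4 1.22 [((np.int64(276), np.int64(207)), [41, 46, 54]), ((np.int64(271), np.int64(205)), [72, 78, 83]), ((np.int64(268), np.int64(203)), [88, 94, 100])]
t4 0.9 [((np.int64(244), np.int64(195)), [87, 102, 109]), ((np.int64(249), np.int64(193)), [81, 95, 102]), ((np.int64(253), np.int64(191)), [72, 85, 94])]
t4 1.0 [((np.int64(245), np.int64(196)), [89, 104, 111]), ((np.int64(249), np.int64(194)), [83, 96, 105]), ((np.int64(253), np.int64(193)), [79, 93, 99])]
t4 1.1 [((np.int64(245), np.int64(197)), [87, 100, 108]), ((np.int64(250), np.int64(195)), [81, 98, 106]), ((np.int64(254), np.int64(194)), [76, 90, 99])]
t4 1.22 [((np.int64(245), np.int64(197)), [87, 100, 108]), ((np.int64(250), np.int64(197)), [82, 97, 105]), ((np.int64(254), np.int64(196)), [79, 92, 100])]
```

```bash
q(){ python3 -c "
from h import *
o=get_obs();y=R.from_rotvec(o['tcp_rot']).as_matrix()[:,1];print('T',o['torque'].round(3),'psi',round(float(np.arctan2(y[1],y[0])),4),o['contact_force'].round(1))"; }
python3 -m creep '[0,0,0,0,0,0.005,-1, 0,0,0,0,0,0.005,-1]' >/dev/null; q; python3 -m creep '[0,0,0,0,0,0.004,-1, 0,0,0,0,0,0.004,-1]' >/dev/null; q
python3 - <<'E'
from h import *
c,im=snap('scene','s5');g=cv2.cvtColor(im,cv2.COLOR_RGB2GRAY).astype(np.float32)
g4=cv2.cvtColor(load('s4')[1],cv2.COLOR_BGR2GRAY).astype(np.float32)
js=np.arange(.8,1.61,.05)
for n,G in(('s4',g4),('s5',g)):
  for r in(.025,.031):
    p=np.array([proj(c,(.5425+r*np.cos(.128-.351-j),.0642+r*np.sin(.128-.351-j),.054)) for j in js],np.float32)
    print(n,r,cv2.remap(G,p[:,0][None],p[:,1][None],cv2.INTER_LINEAR)[0].round(0).astype(int).tolist())
print(js.round(2).tolist())
E
```

```text
T [ 0.346 -0.125  0.105] psi 0.2433 [0.4 0.7 5. ]
T [ 0.327 -0.166  0.12 ] psi 0.2181 [0.5 1.6 4.9]
s4 0.025 [44, 45, 44, 44, 44, 44, 49, 54, 57, 68, 77, 83, 78, 72, 67, 60, 49]
s4 0.031 [54, 48, 48, 47, 48, 51, 57, 68, 79, 90, 99, 100, 100, 97, 91, 90, 91]
s5 0.025 [75, 59, 47, 46, 46, 47, 46, 44, 42, 50, 54, 58, 57, 55, 50, 49, 47]
s5 0.031 [104, 81, 63, 49, 47, 49, 49, 50, 50, 56, 64, 73, 88, 94, 92, 91, 88]
[0.8, 0.85, 0.9, 0.95, 1.0, 1.05, 1.1, 1.15, 1.2, 1.25, 1.3, 1.35, 1.4, 1.45, 1.5, 1.55, 1.6]
```

```bash
q(){ python3 -c "
from h import *
o=get_obs();y=R.from_rotvec(o['tcp_rot']).as_matrix()[:,1];print('T',o['torque'].round(3),'psi',round(float(np.arctan2(y[1],y[0])),4),o['contact_force'].round(1))"; }
python3 -m creep '[0,0,0,0,0,0.004,-1, 0,0,0,0,0,0.004,-1]' >/dev/null; q; python3 -m creep '[0,0,0,0,0,0.004,-1, 0,0,0,0,0,0.004,-1]' >/dev/null; q;  python3 -m creep '[0,0,0,0,0,0.004,-1, 0,0,0,0,0,0.004,-1]' >/dev/null; q
python3 - <<'E'
from h import *
c,im=snap('scene','s6');G=cv2.cvtColor(im,cv2.COLOR_RGB2GRAY).astype(np.float32)
js=np.arange(.8,1.61,.05)
for r in(.025,.031):
    p=np.array([proj(c,(.5425+r*np.cos(.128-.351-j),.0642+r*np.sin(.128-.351-j),.054)) for j in js],np.float32)
    print(r,cv2.remap(G,p[:,0][None],p[:,1][None],cv2.INTER_LINEAR)[0].round(0).astype(int).tolist())
E
```

```text
T [ 0.305 -0.136  0.114] psi 0.193 [0.7 1.6 5.2]
T [ 0.282 -0.178  0.036] psi 0.1679 [0.3 1.1 5.1]
T [ 0.331 -0.209  0.058] psi 0.1427 [0.3 1.6 5.5]
0.025 [91, 80, 67, 57, 50, 46, 45, 45, 45, 46, 48, 51, 52, 51, 50, 49, 48]
0.031 [123, 114, 97, 76, 61, 52, 49, 50, 51, 51, 49, 51, 64, 75, 86, 92, 89]
```

```bash
q(){ python3 -c "
from h import *
o=get_obs();y=R.from_rotvec(o['tcp_rot']).as_matrix()[:,1];print('T',o['torque'].round(3),'psi',round(float(np.arctan2(y[1],y[0])),4),o['contact_force'].round(1),o['ee_pos'].round(4))"; }
python3 -m creep '[0,0,0,0,0,0.003,-1, 0,0,0,0,0,0.003,-1]' >/dev/null; q; q; python3 -m creep '[0,0,0,0,0,0.002,-1, 0,0,0,0,0,0.002,-1]' >/dev/null; q
```

```text
T [ 0.349 -0.232  0.169] psi 0.1241 [1.3 0.9 4.6] [0.5426 0.0644 0.1302]
T [ 0.349 -0.232  0.169] psi 0.1241 [1.3 0.9 4.6] [0.5426 0.0644 0.1302]
T [ 0.306 -0.247  0.178] psi 0.1118 [0.6 0.8 6. ] [0.5427 0.0644 0.1302]
```

```bash
q(){ python3 -c "
from h import *
o=get_obs();y=R.from_rotvec(o['tcp_rot']).as_matrix()[:,1];print('T',o['torque'].round(3),'psi',round(float(np.arctan2(y[1],y[0])),4),o['contact_force'].round(1),o['ee_pos'].round(4))"; }
python3 -m creep '[0,0,0,0,0,0.003,-1, 0,0,0,0,0,0.003,-1]' >/dev/null; q
python3 - <<'E'
from h import *
c,im=snap('scene','s7');G=cv2.cvtColor(im,cv2.COLOR_RGB2GRAY).astype(np.float32)
js=np.arange(.8,1.61,.05)
for r in(.025,.031):
    p=np.array([proj(c,(.5425+r*np.cos(.128-.351-j),.0642+r*np.sin(.128-.351-j),.054)) for j in js],np.float32)
    print(r,cv2.remap(G,p[:,0][None],p[:,1][None],cv2.INTER_LINEAR)[0].round(0).astype(int).tolist())
E
```

```text
T [ 0.317 -0.241  0.229] psi 0.093 [0.2 1.5 4.8] [0.5426 0.0644 0.1302]
0.025 [91, 79, 65, 55, 48, 45, 45, 44, 42, 44, 45, 47, 49, 49, 47, 46, 46]
0.031 [124, 114, 97, 75, 60, 50, 47, 48, 49, 49, 50, 54, 68, 82, 92, 93, 89]
```

```bash
python3 -m creep '[0,0,0,0,0,-0.006,-1, 0,0,0,0,0,-0.006,-1, 0,0,0,0,0,-0.006,-0.6, 0,0,0,0,0,-0.006,-0.3, 0,0,0,0,0,-0.006,-0.2, 0,0,0,0,0,-0.006,-0.2]'; python3 -m creep '[0,0,-0.1,0,0,0,-0.2, 0,0,-0.3,0,0,0,-0.2, 0,0,-0.6,0,0,0,-0.2,-0.3,0,-0.8,0,0,0,-0.2,-0.65,0,-0.8,0,0,0,-0.2,-0.8,0,-0.8,0,0,0,-0.2,-0.8,0,-0.8,0,0,0,-0.2]'; python3 - <<'E'
from h import *
snap('top','t9');snap('scene','s9');c,im=snap('wrist','m9');o=get_obs();print(o['time'],o['ee_pos'],o['contact_force'].round(1))
hsv=cv2.cvtColor(im,cv2.COLOR_RGB2HSV)
# coordinates in rack frame of dark key / dog pixels, scan at z=.054 for dog and z=.134 for wing
Rt=np.array([[np.cos(.128),-np.sin(.128)],[np.sin(.128),np.cos(.128)]])
def scan(z,xs,ys):
    for y in ys:
        print(f"{y*1000:5.0f}",' '.join(f"{int(cv2.getRectSubPix(hsv[...,2],(1,1),tuple(float(v) for v in proj(c,[*( [.551,-.001]+Rt@np.array([x,y])),z])))[0,0]):3d}" for x in xs))
print('dog plane');scan(.054,np.arange(-.02,.0201,.0025),np.arange(.026,.066,.004))
print('wing plane');scan(.134,np.arange(-.03,.0301,.004),np.arange(.04,.095,.004))
E
```

```text
time: 20.98
ee_pos: [0.542, 0.0639, 0.1298]
tcp_rot: [-2.074, -2.359, 0.001]
contact_force: [0.7, 0.1, 0.5]
width: 0.393
grasp_force: 0.0
time: 21.85
ee_pos: [0.5574, -0.0569, 0.2507]
tcp_rot: [2.078, 2.355, -0.0]
contact_force: [-0.6, 0.2, -0.2]
width: 0.399
grasp_force: 0.0
22.0 [ 0.55731505 -0.05353067  0.25037633] [0.3 0.5 0.1]
dog plane
   26 230 231 231 231 231 231 231 232 232 231 231 231 231 231 231 232 205
   30 214 216 216 220 231 231 216 212 212 207 226 232 228 218 218 218 201
   34 189 184 180 202 231 217 115 114 115 114 197 232 216 182 185 183 185
   38 192 198 195 208 231 221 120 114 116 113 197 232 212 163 185 182 184
   42 193 198 195 213 232 223 126 120 122 119 175 228 206 166 185 181 185
   46 192 197 195 213 232 224 126 105  98  96 168 198 182 148 171 195 203
   50 192 196 177 162 165 167 106  90  90  88 124 166 157 134 139 184 204
   54 193 191 133 118 117  94  91  92  91  90  88  86  98 119 128 192 204
   58 192 190 131 119 115 102 118 119 116 114 111 100  94 114 124 192 205
   62 193 189 127 118 114 102 118 119 117 116 113 101 101 121 123 184 205
   66 193 190 12
[... 348 characters left out ...]

   56 227 205 202 202 193 117  99 118 116  98 122 194 204 209 187 227
   60 227 204 202 209 204 118 100 120 116  98 121 198 204 209 186 227
   64 226 205 201 209 203 117 101 118 118  98 121 198 204 209 187 227
   68 226 203 201 209 205 117  98 117 118  97 122 199 205 210 186 227
   72 226 202 199 207 203 200 107 117 119 118 200 197 204 208 187 227
   76 227 226 227 227 227 227 113 118 119 128 227 227 227 227 227 227
   80 227 227 227 227 227 227 114 117 119 131 227 227 227 227 227 227
   84 227 227 227 227 227 226 221 185 182 222 226 227 227 227 227 227
   88 227 228 227 227 227 227 227 223 222 225 226 227 227 227 227 227
   92 227 227 227 227 227 227 227 222 222 226 224 227 227 227 227 227
```

The dog lies along the rack's -y over the lug (x -5 to +4 mm, tip at y≈31 mm). The key stands centred on the screw, with its wing centred at y≈65 mm against 66. The comb is seated and the gripper is clear, so I hand in.

```bash
python3 -c "
from station import *
print(hand_in())"
```

```text
the job is handed in; nothing more can be done
None
```

I handed the job in at about 22 s: the comb is fully down and flush, the screw is turned with the key to its stop so the dog lies across the lug, and the key stands on the screw; I didn't check the jar, hammer and punch again at the end, but the arm never went near them.

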